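# Read a covered test card with the magnifier

### The arm

A 6-joint arm with a two-finger parallel gripper is mounted at the origin on the work surface. World frame = base frame: x ahead of the robot, y to its left, z up, the work surface at z = 0. Lengths are in m, angles in degrees, forces in N, time in s.
With the tool pointing down it reaches from about 0.25 to 0.725 m from the base axis. Payload 9.7 kg.
Tool frame: the origin (TCP) lies at the centre of the arm's flange, where the gripper is bolted on; the fingertips stand 173 mm ahead of it and the grasp point (between the pads) lies bot.grip_depth ahead of it (bot.grip_depth is the distance from the TCP to the grasp point, in m); z points along the fingers, y is the direction in which the jaws open and shut (so a half turn about z gives the same grasp; the last joint's range is limited). The gripper opens to 85 mm and grips with 20 to 120 N. Pads are 22 mm wide; open, the fingers measure 114 mm over their backs; the gripper's body (76 mm by 85 mm) begins 54 mm behind the grasp point. The pads swing forward as they close: fully open they stand 13 mm farther back than shut.
Start: joints at [65.203, 4.979, 10.078, 95.1, 0, 90], TCP at [0.231, 0.499, 0.405] pointing down, gripper open.
Joint ranges: [-179.16, 179.16], [-48.56, 103.87], [-65.8, 70.77], [-126.05, 130.52], [-82.76, 87.17], [-180, 180]. Speed limits (degrees/s): [127.2, 127.2, 147.25, 180, 180, 180].

### API

Orientations are given as [roll, pitch, yaw] about the fixed x, y, z axes, in that order (R = Rz(yaw) Ry(pitch) Rx(roll)).
In Python, from workcell import status, viewer, bot gives the robot as it stands. The module is installed in compiled form; this text tells all that it offers.
- The arm moves only by the tool move_arm, never from a script. Its argument "commands" is a list of rows, each an object with "claw": the gripper's target within -1 to 1 (fully open at 1, half-way at 0, shut at -1); "travel": the shift along the tool's x, y, z in cm, a list of three; "turn": the turn about the tool's z in degrees. A call has 1 to 5 rows; each row shifts and turns the commanded pose from where the row before left it, along the tool's axes as they then stand; what a row does not reach is not made up. A row lasts 1/12 s, in which the tool goes at most 41.7 mm and 7.16 degrees, less where a joint would pass 70% of its speed; a pose out of reach is approached as far as the arm can. A call is refused whole if a number of a shift passes 4.17 or a number of a turn 7.16, either way. A call with a gripper value outside its range is refused whole. The fingers move at their own pace and stop on an object; "squeeze" is the grip in N (left out, the last holds). Time passes only in rows, so rows that do not move let the fingers close. It gives the time, the measured TCP pose, the force and the opening at its end, in the units of the state.
- status.get_obs(): the state, without advancing time (a new reading comes with each control period).
- viewer.camera(name): name is "side" or "top" or "wrist"; returns the picture (384x512x3 uint8, blue, green, red); there is no depth.
- viewer.camera_params(name): a dict with "camera_matrix" (3x3 intrinsics, pixels), "xyz" and "rotation" of the camera in the world. Camera axes: x right, y up, looking along -z (the intrinsics and any distortion apply to the point x, -y, -z); pixel columns grow to the right and rows downward; lengths in m; the calibration is good to about 2 mm. A picture is of the moment at which its call begins: read the wrist's pose just before it. camera_params takes no time and is no camera call; for the wrist camera it gives the pose at the moment of the call.
- bot.job_done(): hands the job in, once; it reports no verdict.
The state is a dict: "time": time; "q": joint angles; "qd": joint speeds; "joint_efforts": joint torques, N m; "ee_pos": TCP position; "tcp_rot": TCP orientation; "wrist_force": force on the tool from outside, world axes, zero at the start; "torque": the same for the moment, N m; "opening": finger opening in m.
Only numpy, scipy, OpenCV 4.12 (cv2) and the standard library are available. Lean on these libraries where they do the work, as an engineer would, in place of code of your own. Each camera call takes 0.05 s, during which the arm holds its last target.

### The job

Gently lower the open lid of the small reading box until it is fully shut over the test card, without letting it slam; then take the magnifier by its handle and hold it level, clear of the box, with its lens centred over the lid's round window and at the height shown by the pointer on the post beside the box. Finish while still holding it there, steady, in the gripper: do not put it down or let go. Leave the pointer, the tube rack, the bottle and the jar as they are.

Things in the scene. Friction and masses are not known exactly. Their poses are not given: they have to be found in the camera images.
- rbox: White open box fixed to the bench, 160 (x) x 150 (y) x 60 mm high, a test card inside. Origin: centre of its underside, on the bench. Its x points from the front edge to the hinge edge (hinge along y at x = +80 mm); z up. At x = 0, y = +118 mm a steel post, 8 mm thick, rises to 226 mm above the bench, on a 10 mm high foot (40 mm in x, y = 70 to 140 mm); it carries the pointer.
- lid (a joint): Lid angle, rad: 0 = shut (lower stop), growing as the front edge rises; starts at 0.7 to 1.1. Stiff hinge: the lid stays at any angle and shuts when its front part is pushed down with about 1 to 4 N. White plate 160 mm long from the hinge, 150 wide, 8 thick, with a solid clear window bearing a black rubber circle 66 mm across, and a black front tab, 50 mm wide, reaching 177 mm from the hinge.
- lid_hinge (a point): Point on the hinge line, mid-width, on the lid's underside, 60.5 mm above the bench. Its axes turn with the lid: the lid extends along its -x, y is the hinge line, z is the outward normal of the lid's upper face (8 mm out). With the lid shut they are the box's axes.
- lid_window (a point): Centre of the lid's round window, on the lid's upper face, 80 mm from the hinge line. With the lid shut it lies 68.5 mm above the bench, over the centre of the box; z is the outward normal.
- pointer_tip (a point): Tip of the black pointer, a bar 4 mm thick, mid-thickness: its height is the focal height for the middle of the lens, 125 to 175 mm above the bench. It lies at box x = 0, y = +80 mm; the bar runs from there along the box's +y to a black collar, 18 mm across, on the post. The collar is a stiff sliding fit (about 3 N): do not shift it.
- magnifier: Hand magnifier lying flat and loose on the bench, 0.06 to 0.13 kg: dark steel lens ring, 66 mm across, 12 mm high, with a straight black handle along its -x, 14 mm wide (y), 16 mm high (z = 0 to 16), from x = -42 to -152 mm. Origin: under the lens centre, level with the underside; z is up as it lies, and it is used that way up. Centre of mass near x = -54 mm.
- lens (a point): Middle of the magnifier's lens, 6 mm above the magnifier's underside; z is the optical axis.
- grip (a point): Good point to grip the magnifier: the middle of the handle's section, 65 mm from the lens centre along the magnifier's -x and 8 mm above its underside; the fingers close along the magnifier's y.
- rack: Bystander: white tube rack with red-capped tubes, 60 (x) x 130 (y) mm, 92 mm high to the caps. Origin: centre of its underside. The rack stands at one side of the box and the magnifier lies at the other; which is which changes.
- bottle: Bystander: white bottle, 68 mm across, 150 mm high. Origin: centre of its underside.
- jar: Bystander: clear jar with a white cap, 60 mm across, 70 mm high. Origin: centre of its underside.
Not all that is in view belongs to the job. Several things look just like the magnifier: the one meant starts farthest to the robot's left.

How it is judged (in metres and radians):
On the way, in this order (a step that is already met when the one before it is completed fails the run):
1. the lid is fully shut, the magnifier still on the bench (value of joint lid below 0.04 rad and height (world z) of lens below 0.03 m), for 0.2 s.
2. the magnifier is lifted in the fingers (height (world z) of lens above 0.05 m and contact force between magnifier and the fingers above 1 N), for 0.2 s.
At the end, for the whole second after the job is handed in: Lid shut within 0.04 rad; magnifier held by the fingers, touching neither box nor bystanders, lens within 12 mm sideways of the window centre, within 8 mm of the pointer's height, level within 0.12 rad, under 0.03 m/s; pointer moved under 6 mm, bystanders under 20 mm (value of joint lid below 0.04 rad and horizontal distance between lens and lid_window below 0.012 m and z of lens in the frame of pointer_tip between -0.008 and 0.008 m and angle between lens's own z axis and vertical below 0.12 rad and linear speed of magnifier below 0.03 m/s and contact force between magnifier and the fingers above 1 N and distance of pointer_tip from where it was at the start of the episode below 0.006 m and contact force between magnifier and rbox below 0.1 N and contact force between magnifier and rack below 0.1 N and contact force between magnifier and bottle below 0.1 N and contact force between magnifier and jar below 0.1 N and distance of each of rack, bottle, jar from where it was at the start of the episode below 0.02 m); the arm keeps its last pose, push and grip.
It fails at once if the lid is slammed (faster than 3 rad/s) (velocity of joint lid below -3 rad/s).
It fails at once if the pointer is shifted by more than 6 mm along its post (distance of pointer_tip from where it was at the start of the episode above 0.006 m).
It fails at once if a bystander is moved by more than 20 mm (distance of any of rack, bottle, jar from where it was at the start of the episode above 0.02 m).
It also fails if it takes over 59 s, if anything falls off the work surface, if the arm or the gripper's body presses on something with over 40 N, if the wrist force passes 120 N, or if a joint passes its speed limit or range.

## Working session

There is one attempt and no reset: what is moved stays moved. The work goes in short steps, Python scripts to look and compute and a tool call to move; the robot and the scene stay as the last step left them, time stands still between calls to the robot, and variables do not carry over. Pictures are saved under pics/ and viewed, and the job is handed in when it is done.

Besides the shell and the picture viewer there is one more tool, called after "Request:" by a JSON object that holds its "api" and its "payload", one argument or row to a line. move_arm: Moves the arm, as the interface text tells. Its arguments: {"type":"object","properties":{"commands":{"type":"array"},"squeeze":{"type":"number"}},"required":["commands"]}

```bash
mkdir -p pics; python3 - <<'E'
from workcell import status, viewer, bot
import cv2,json
print(status.get_obs(), bot.grip_depth)
for n in ("side","top","wrist"):
    p=viewer.camera_params(n); print(n,p)
    cv2.imwrite(f"pics/{n}0.png",viewer.camera(n))
E
```

```text
{'time': 0.0, 'q': array([6.52019854e+01, 5.01003265e+00, 1.00339871e+01, 9.50995033e+01,
       1.11195670e-03, 8.99997382e+01]), 'qd': array([ 0.06593298,  0.07945502, -0.08873374, -0.0218538 ,  0.05809137,
        0.01399794]), 'joint_efforts': array([ 2.96761784e-03, -5.20387423e+01,  4.64800680e+01,  1.62553391e-02,
        1.04198332e-04, -4.14108342e-06]), 'ee_pos': array([0.23067749, 0.49928242, 0.40398898]), 'tcp_rot': array([-1.79924451e+02, -1.11230095e-03,  1.55202246e+02]), 'wrist_force': array([ 0.03129975,  0.10447105, -0.46250855]), 'torque': array([0.00268827, 0.02474527, 0.02533806]), 'opening': 0.08539677404057594} 0.1547
side {'camera_matrix': array([[390.31658792,   0.        , 254.70135322],
       [  0.        , 390.31658792, 191.58656434],
       [  0.        ,   0.        ,   1.        ]]), 'xyz': array([ 0.18643037, -0.76517205,  0.67386312]), 'rotation': array([ 56.70384605,   0.60139605, -29.01633845])}
top {'camera_matrix': array([[410.98239295,   0.        , 263.72479462],
       [  0.        , 410.98239295, 190.55507851],
       [  0.        ,   0.        ,   1.        ]]), 'xyz': array([0.39348836, 0.0077337 , 1.19891714]), 'rotation': array([ 11.19581453,  -0.46136833, -89.39518246])}
wrist {'camera_matrix': array([[282.28725779,   0.        , 258.36532068],
       [  0.        , 282.28725779, 190.67745589],
       [  0.        ,   0.        ,   1.        ]]), 'xyz': array([0.15503418, 0.53265945, 0.37244091]), 'rotation': array([-1.84830018e+01,  6.31485586e-02,  6.52144060e+01])}
```

View pics/top0.png

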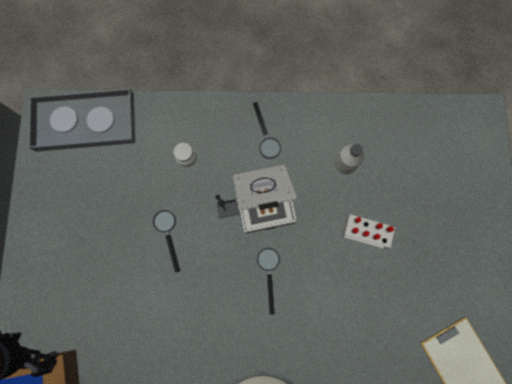

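View pics/side0.png

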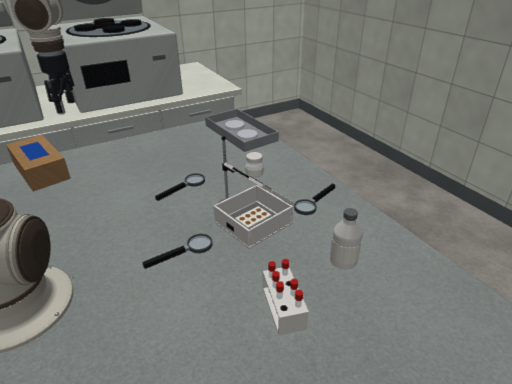

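View pics/wrist0.png

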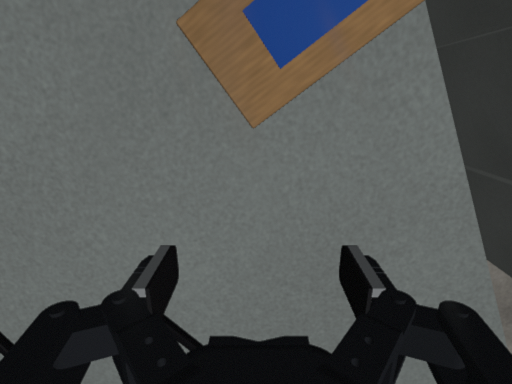

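In the top view, world +y is left. There are three lookalikes: the left one (ring at 165,222, handle to 178,271), the middle one (268,259) and the far one (270,148). The left one has the largest y, so it fits. I'll enlarge it to confirm, along with the box.

```bash
cat > h.py <<'E'
import numpy as np, cv2
from scipy.spatial.transform import Rotation as Rn
from workcell import status, viewer, bot
def cam(n):
    p=viewer.camera_params(n); return p['camera_matrix'],np.array(p['xyz']),Rn.from_euler('xyz',p['rotation'],degrees=True).as_matrix()
def proj(c,P):
    K,t,R=c; q=(np.atleast_2d(P)-t)@R; q=q*[1,-1,-1]; u=q@K.T; return u[:,:2]/u[:,2:]
def ray(c,uv):
    K,t,R=c; d=np.linalg.inv(K)@np.array([uv[0],uv[1],1.]); return R@(d*[1,-1,-1])
def onz(c,uv,z):
    d=ray(c,uv); return c[1]+d*(z-c[1][2])/d[2]
E
python3 - <<'E'
from h import *
c=cam('top')
for n,uv,z in [('L ring',(165,222),.006),('L hend',(178,271),.008),('mid',(268,259),.006),('far',(270,148),.006),('jar',(184,152),.07),('bottle',(353,150),.15)]:
    print(n,onz(c,uv,z).round(3))
im=cv2.imread('pics/top0.png')
a=cv2.resize(im[195:285,130:220],None,fx=6,fy=6,interpolation=cv2.INTER_CUBIC); cv2.imwrite('pics/cropmag.png',a)
a=cv2.resize(im[155:240,205:305],None,fx=7,fy=7,interpolation=cv2.INTER_CUBIC); cv2.imwrite('pics/cropbox.png',a)
im=cv2.imread('pics/side0.png')
a=cv2.resize(im[125:250,190:330],None,fx=5,fy=4.7,interpolation=cv2.INTER_CUBIC)
a=cv2.resize(im[130:250,190:330],None,fx=5,fy=5,interpolation=cv2.INTER_CUBIC);cv2.imwrite('pics/cropside.png',a)
E
```

```text
L ring [0.533 0.287 0.006]
L hend [0.394 0.242 0.008]
mid [ 0.43  -0.014  0.006]
far [ 0.761 -0.017  0.006]
jar [0.726 0.229 0.07 ]
bottle [ 0.714 -0.235  0.15 ]
```

View pics/cropmag.png

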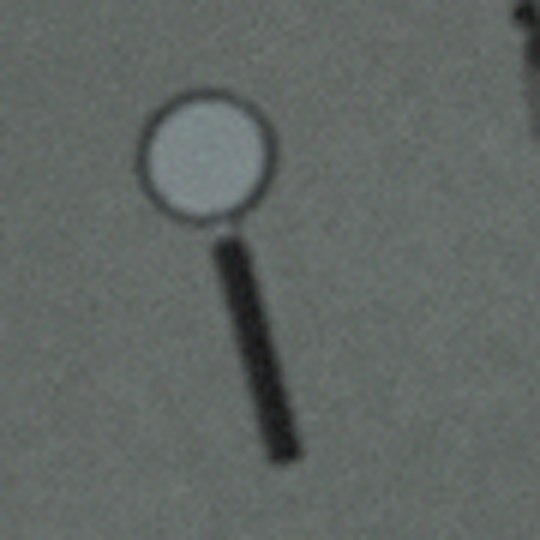

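View pics/cropbox.png

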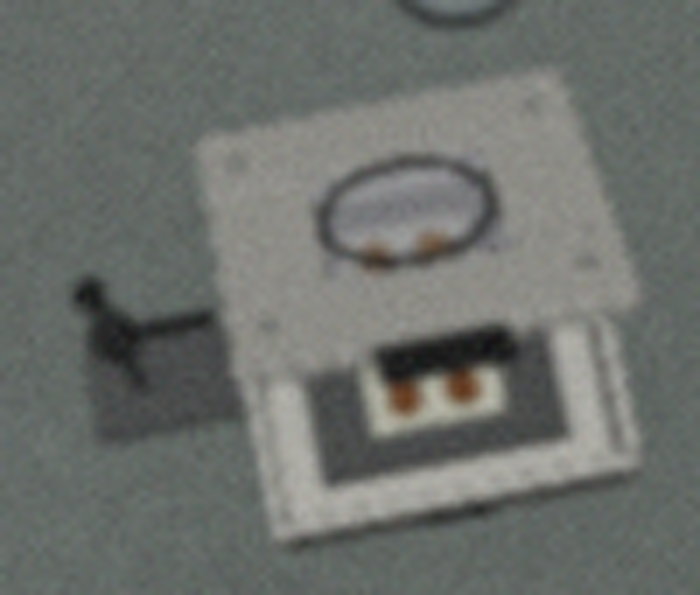

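View pics/cropside.png

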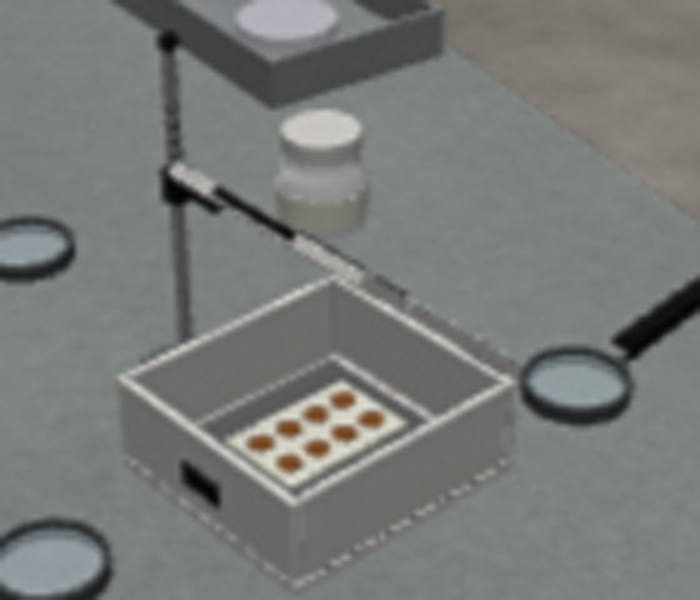

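The crop confirms it: a dark ring with a black handle, and the largest y of the three. Next I'll fit the box, post, collar and magnifier poses from both views.

```bash
cat > fit.py <<'E'
from h import *
from scipy.optimize import least_squares
ct,cs=cam('top'),cam('side')
S=lambda u,v:(190+(u+.5)/5-.5,130+(v+.5)/5-.5)
T=lambda u,v:(205+(u+.5)/7-.5,155+(v+.5)/7-.5)
obs=[(cs,(-.08,.075,.06),S(122,378)),(cs,(-.08,-.075,.06),S(296,500)),(cs,(.08,-.075,.06),S(513,382)),(cs,(.08,.075,.06),S(335,280)),
(cs,(-.08,-.075,0),S(297,588)),(cs,(.08,-.075,0),S(513,460)),(cs,(-.08,.075,0),S(124,460)),(cs,(0,.118,.226),S(168,40)),
(ct,(0,.118,.226),T(90,292)),(ct,(-.08,.075,0),T(280,543)),(ct,(-.08,-.075,0),T(638,470)),(ct,(-.02,.14,.01),T(103,438))]
def W(p,P): 
    c,s=np.cos(p[2]),np.sin(p[2]); P=np.array(P); return np.array([p[0]+c*P[0]-s*P[1],p[1]+s*P[0]+c*P[1],P[2]])
f=lambda p:np.concatenate([proj(c,W(p,P))[0]-uv for c,P,uv in obs])
r=least_squares(f,[.55,0,0],loss='soft_l1'); p=r.x
print('box',p[:2],np.degrees(p[2])); print(f(p).reshape(-1,2).round(1))
# collar height
g=lambda z:np.concatenate([proj(cs,W(p,(0,.118,z[0])))[0]-S(175,185),proj(ct,W(p,(0,.118,z[0])))[0]-T(117,335)])
r2=least_squares(g,[.15]);print('collar z',r2.x,r2.fun)
# lid: corners in top
def L(a,x,y,z): return W(p,(.08-x*np.cos(a)-z*np.sin(a)*1,y,.0605+x*np.sin(a)+z*np.cos(a)*1))
lo=[((.16,.075,.008),T(243,380)),((.16,-.075,.008),T(638,298)),((.08,.0,.008),T(408,210)),((.0,.075,.008),T(198,150)),((.0,-.075,.008),T(555,72)),((.177,0,.004),T(447,362))]
def L(a,x,y,z): return W(p,(.08-x*np.cos(a)+z*np.sin(a),y,.0605+x*np.sin(a)+z*np.cos(a)))
k=lambda a:np.concatenate([proj(ct,L(a[0],*P))[0]-uv for P,uv in lo])
r3=least_squares(k,[.9]);a=r3.x[0];print('lid',a,r3.fun.reshape(-1,2).round(1))
print('tab end',L(a,.177,0,.004),'front edge top',L(a,.16,0,.008))
# magnifier
M=lambda u,v:(130+(u+.5)/6-.5,195+(v+.5)/6-.5)
mo=[((0,0,.012),M(208,155)),((-.042,0,.016),M(230,240)),((-.152,0,.016),M(286,458))]
m=least_squares(lambda q:np.concatenate([proj(ct,W(q,P))[0]-uv for P,uv in mo]),[.53,.28,.3])
print('mag',m.x[:2],np.degrees(m.x[2]),m.fun.round(1),'grip',W(m.x,(-.065,0,.008)))
E
python3 fit.py
```

```text
box [ 0.59817883 -0.00108274] 12.773572366196744
[[-1.  -0.3]
 [ 0.4  0.9]
 [ 1.4 -0.7]
 [-0.  -1.9]
 [ 0.6  1.5]
 [ 0.4  1.2]
 [ 0.1  0.7]
 [-0.  -1.9]
 [-0.4 -0.6]
 [ 0.2  1.1]
 [-0.8  0.7]
 [-0.7  0.3]]
collar z [0.13083351] [ 0.40984346  0.05671322 -0.47889807 -0.12688017]
lid 0.7390964570183627 [[-0.8 -0.4]
 [ 0.7 -0.9]
 [-0.3 -0.1]
 [-0.7 -2.2]
 [-0.1 -1.7]
 [ 0.5  1.4]]
tab end [ 0.55124754 -0.01172251  0.18268712] front edge top [ 0.56612871 -0.00834881  0.17419188]
mag [0.53705618 0.28768883] 17.702292681601094 [ 0.1 -0.1 -0.3 -0.5  0.2  0.5] grip [0.47513397 0.2679242  0.008     ]
```

The box is at (0.598, −0.001) with yaw 12.8°, the lid is open 0.74 rad and the pointer is at about 131 mm. All of these fit the given ranges. First I'll turn the wrist to match the magnifier's heading (yaw 197.7°) and shut the claw.

Request:
{"api": "move_arm", "payload": {
  "commands": [
    {"claw":-1,"travel":[0,0,0],"turn":-7.1},
    {"claw":-1,"travel":[0,0,0],"turn":-7.1},
    {"claw":-1,"travel":[0,0,0],"turn":-7.1},
    {"claw":-1,"travel":[0,0,0],"turn":-7.1},
    {"claw":-1,"travel":[0,0,0],"turn":-7.1}
  ],
  "squeeze": 40
}}

```text
time: 0.57
ee_pos: [0.2307, 0.4993, 0.4044]
tcp_rot: [-180.0, -0.0, -168.9]
wrist_force: [-0.1, 0.2, 0.1]
opening: 0.0261
```

Request:
{"api": "move_arm", "payload": {
  "commands": [
    {"claw":-1,"travel":[0,0,0],"turn":-7.0},
    {"claw":-1,"travel":[-1.1,-3.7,0],"turn":0},
    {"claw":-1,"travel":[-1.1,-3.7,0],"turn":0},
    {"claw":-1,"travel":[-1.1,-3.7,0],"turn":0},
    {"claw":-1,"travel":[-1.1,-3.7,0],"turn":0}
  ]
}}

```text
time: 0.98
ee_pos: [0.318, 0.3703, 0.4043]
tcp_rot: [-180.0, -0.0, -162.2]
wrist_force: [0.8, 0.3, 1.4]
opening: -0.0001
```

Request:
{"api": "move_arm", "payload": {
  "commands": [
    {"claw":-1,"travel":[-1.1,-3.7,0],"turn":0},
    {"claw":-1,"travel":[-1.1,-3.7,0],"turn":0},
    {"claw":-1,"travel":[-1.1,-3.7,0],"turn":0},
    {"claw":-1,"travel":[-1.1,-3.7,0],"turn":0},
    {"claw":-1,"travel":[-1.1,-3.7,0],"turn":0}
  ]
}}

```text
time: 1.4
ee_pos: [0.4268, 0.2104, 0.4047]
tcp_rot: [180.0, 0.0, -162.3]
wrist_force: [0.7, 0.8, 0.1]
opening: -0.0
```

Request:
{"api": "move_arm", "payload": {
  "commands": [
    {"claw":-1,"travel":[-1.1,-3.75,0],"turn":0},
    {"claw":-1,"travel":[-1.1,-3.75,0],"turn":0},
    {"claw":-1,"travel":[-1.1,-3.75,0],"turn":0},
    {"claw":-1,"travel":[-1.1,-3.75,0],"turn":0},
    {"claw":-1,"travel":[-1.1,-3.75,0],"turn":0}
  ]
}}

```text
time: 1.82
ee_pos: [0.5363, 0.0483, 0.4046]
tcp_rot: [180.0, -0.0, -162.3]
wrist_force: [-0.1, 0.1, 0.8]
opening: 0.0001
```

Request:
{"api": "move_arm", "payload": {
  "commands": [
    {"claw":-1,"travel":[-1.1,-3.75,0],"turn":0},
    {"claw":-1,"travel":[-1.1,-3.75,0],"turn":0},
    {"claw":-1,"travel":[0,0,1.5],"turn":0},
    {"claw":-1,"travel":[0,0,1.5],"turn":0},
    {"claw":-1,"travel":[0,0,0],"turn":0}
  ]
}}

```text
time: 2.23
ee_pos: [0.5795, -0.0153, 0.3711]
tcp_rot: [179.9, -0.3, -162.4]
wrist_force: [0.0, 1.0, -0.0]
opening: 0.0002
```

```bash
python3 - <<'E'
from h import *
s=status.get_obs();print(s['ee_pos'],s['tcp_rot'],s['wrist_force'])
a=viewer.camera('side');cv2.imwrite('pics/side1.png',cv2.resize(a[80:260,150:370],None,fx=3.3,fy=3.3))
E
```

```text
[ 0.57953066 -0.01534466  0.37113954] [ 179.90455616   -0.27245979 -162.38209659] [ 0.04783739  1.01130286 -0.01954537]
```

View pics/side1.png

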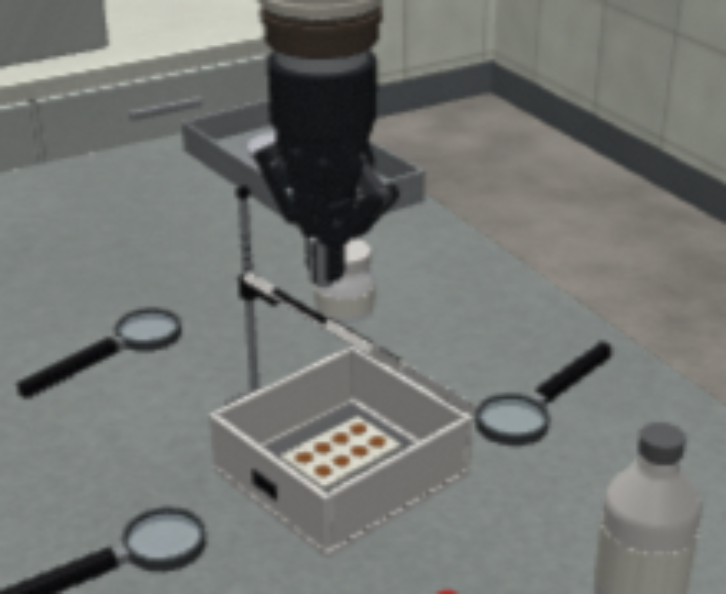

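The closed fingers (tip at 322,275 in the crop) are above the lid's front part. Lowering gently with a slight pull back along the lid's arc.

Request:
{"api": "move_arm", "payload": {
  "commands": [
    {"claw":-1,"travel":[0,0,1.0],"turn":0},
    {"claw":-1,"travel":[0,0,1.0],"turn":0},
    {"claw":-1,"travel":[0,0,1.0],"turn":0},
    {"claw":-1,"travel":[0,0,0.8],"turn":0},
    {"claw":-1,"travel":[0.5,0,0.7],"turn":0}
  ]
}}

```text
time: 2.7
ee_pos: [0.5748, -0.0155, 0.3286]
tcp_rot: [180.0, -0.0, -162.3]
wrist_force: [0.2, 0.2, 0.6]
opening: -0.0002
```

Request:
{"api": "move_arm", "payload": {
  "commands": [
    {"claw":-1,"travel":[0.5,0,0.8],"turn":0},
    {"claw":-1,"travel":[0.5,0,0.8],"turn":0},
    {"claw":-1,"travel":[0.4,0,0.8],"turn":0},
    {"claw":-1,"travel":[0.4,0,0.8],"turn":0},
    {"claw":-1,"travel":[0.3,0,0.8],"turn":0}
  ]
}}

```text
time: 3.12
ee_pos: [0.5542, -0.0224, 0.289]
tcp_rot: [180.0, 0.0, -162.3]
wrist_force: [-1.2, 0.1, 0.5]
opening: -0.0001
```

```bash
python3 - <<'E'
from h import *
a=viewer.camera('side');cv2.imwrite('pics/side2.png',cv2.resize(a[80:260,150:370],None,fx=3.3,fy=3.3))
E
```

```text
(no output)
```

View pics/side2.png

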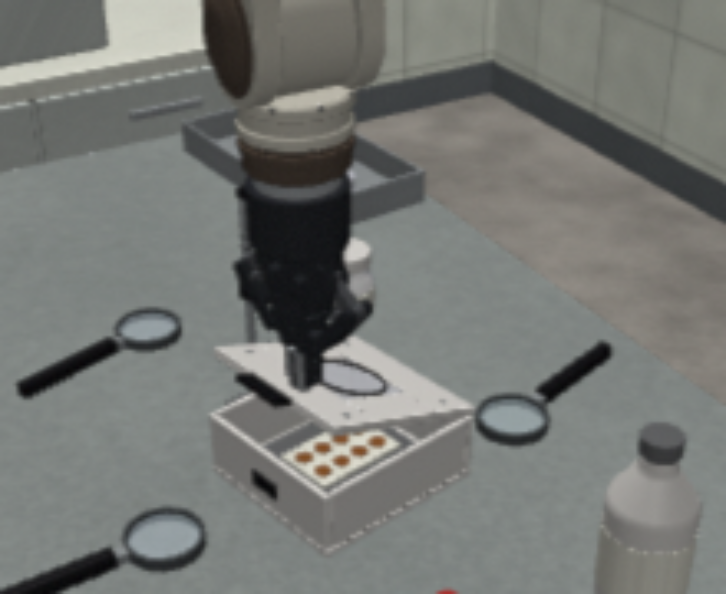

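The lid is following the fingertips (contact at 300,385). Continuing down.

Request:
{"api": "move_arm", "payload": {
  "commands": [
    {"claw":-1,"travel":[0.3,0,0.8],"turn":0},
    {"claw":-1,"travel":[0.2,0,0.8],"turn":0},
    {"claw":-1,"travel":[0.1,0,0.8],"turn":0},
    {"claw":-1,"travel":[0,0,0.7],"turn":0},
    {"claw":-1,"travel":[0,0,0.6],"turn":0}
  ]
}}

```text
time: 3.58
ee_pos: [0.5488, -0.0243, 0.2517]
tcp_rot: [180.0, -0.0, -162.3]
wrist_force: [0.1, 0.1, 1.9]
opening: 0.0001
```

Request:
{"api": "move_arm", "payload": {
  "commands": [
    {"claw":-1,"travel":[0,0,0.5],"turn":0},
    {"claw":-1,"travel":[0,0,0.3],"turn":0},
    {"claw":-1,"travel":[0,0,0.2],"turn":0},
    {"claw":-1,"travel":[0,0,0],"turn":0}
  ]
}}

```text
time: 3.92
ee_pos: [0.549, -0.0242, 0.2423]
tcp_rot: [180.0, -0.0, -162.3]
wrist_force: [0.5, 0.3, 0.4]
opening: -0.0001
```

Request:
{"api": "move_arm", "payload": {
  "commands": [
    {"claw":-1,"travel":[0,0,0.1],"turn":0},
    {"claw":-1,"travel":[0,0,0.1],"turn":0},
    {"claw":-1,"travel":[0,0,0],"turn":0}
  ]
}}

```text
time: 4.17
ee_pos: [0.549, -0.0242, 0.2419]
tcp_rot: [-180.0, 0.1, -162.3]
wrist_force: [-2.7, 0.5, 7.4]
opening: -0.0003
```

```bash
python3 - <<'E'
from h import *
print(status.get_obs()['wrist_force'])
a=viewer.camera('side');cv2.imwrite('pics/side3.png',cv2.resize(a[80:260,150:370],None,fx=3.3,fy=3.3))
E
```

```text
[-2.71858546  0.54743911  7.36779369]
```

View pics/side3.png

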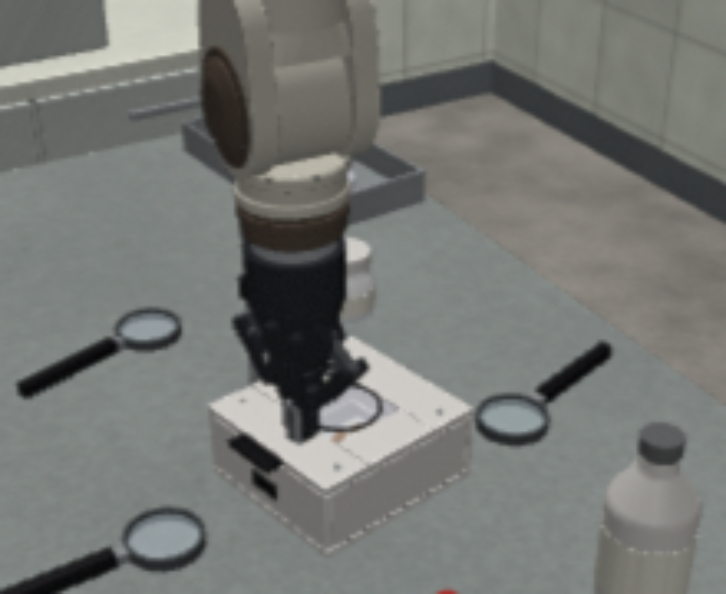

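The lid looks flush and takes 7 N against its stop. Now rising clear of the post, then over to the magnifier.

Request:
{"api": "move_arm", "payload": {
  "commands": [
    {"claw":-1,"travel":[0,0,-2],"turn":0},
    {"claw":-1,"travel":[0,0,-4],"turn":0},
    {"claw":-1,"travel":[0,0,-4],"turn":0},
    {"claw":-1,"travel":[0,0,-4],"turn":0},
    {"claw":-1,"travel":[0,0,-3],"turn":0}
  ]
}}

```text
time: 4.63
ee_pos: [0.5486, -0.0242, 0.4145]
tcp_rot: [-179.9, 0.2, -162.3]
wrist_force: [1.1, -0.5, -0.2]
opening: 0.0002
```

Request:
{"api": "move_arm", "payload": {
  "commands": [
    {"claw":-1,"travel":[0.5,3.7,0],"turn":0},
    {"claw":-1,"travel":[0.3,3.7,0],"turn":0},
    {"claw":-1,"travel":[0,3.7,0],"turn":0},
    {"claw":-1,"travel":[0,3.7,0],"turn":0},
    {"claw":0,"travel":[-0.4,3.7,0],"turn":0}
  ]
}}

```text
time: 5.05
ee_pos: [0.4877, 0.152, 0.4114]
tcp_rot: [-180.0, 0.1, -162.3]
wrist_force: [-0.5, 1.2, 0.1]
opening: 0.0104
```

Request:
{"api": "move_arm", "payload": {
  "commands": [
    {"claw":0,"travel":[-0.7,3.8,0],"turn":0},
    {"claw":0,"travel":[-0.7,3.8,0],"turn":0},
    {"claw":0,"travel":[-0.8,3.9,0],"turn":0},
    {"claw":0,"travel":[0,0,3],"turn":0},
    {"claw":0,"travel":[0,0,0],"turn":0}
  ]
}}

```text
time: 5.47
ee_pos: [0.474, 0.2689, 0.3762]
tcp_rot: [-179.9, -0.3, -162.1]
wrist_force: [-0.6, -0.2, -1.8]
opening: 0.0425
```

```bash
python3 - <<'E'
from h import *
s=status.get_obs();print(s['ee_pos'],s['tcp_rot'],s['opening'])
for n in('side','top','wrist'):
    if n=='wrist': np.save('wp.npy',np.array(cam(n),dtype=object),allow_pickle=True)
    a=viewer.camera(n);cv2.imwrite(f'pics/{n}4.png',a)
    if n=='side': cv2.imwrite('pics/side4z.png',cv2.resize(a[120:250,160:330],None,fx=4.5,fy=4.5,interpolation=cv2.INTER_CUBIC))
E
```

```text
[0.47402329 0.26886625 0.37622972] [-179.9352547    -0.31540059 -162.08800017] 0.04246361264045676Traceback (most recent call last):
  File "<stdin>", line 4, in <module>
ValueError: could not broadcast input array from shape (3,3) into shape (3,)
```

View pics/side4z.png

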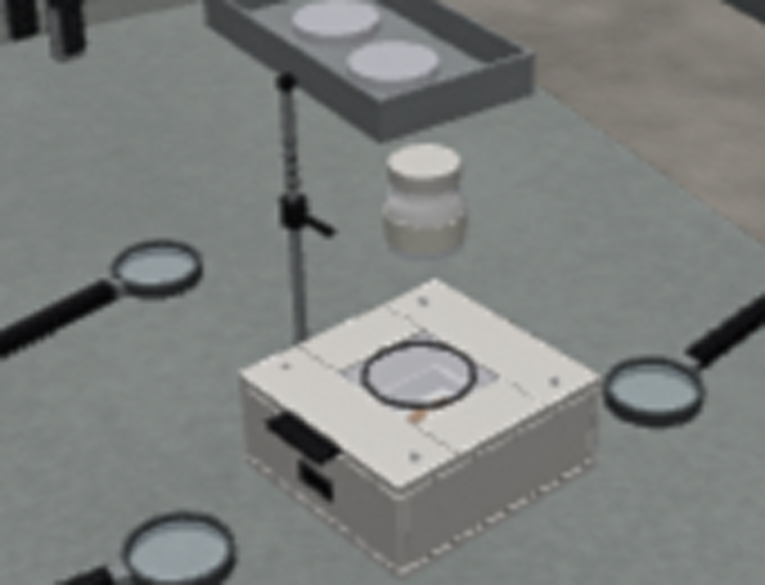

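The lid is fully shut. The window circle is centred at about (419,375) in the crop and the pointer tip is at (333,233). I'll take the wrist view for the magnifier and refine the measurements.

```bash
python3 - <<'E'
from h import *
from scipy.optimize import least_squares
c=cam('wrist'); a=viewer.camera('wrist');cv2.imwrite('pics/wrist4.png',a)
for nm,P in [('ring',(.537,.2877,.012)),('h1',(.497,.275,.016)),('h2',(.392,.2415,.016)),('grip',(.475,.268,.016))]: print(nm,proj(c,P).round(1))
ct,cs=cam('top'),cam('side')
b=viewer.camera('top');cv2.imwrite('pics/top4z.png',cv2.resize(b[140:300,120:320],None,fx=4,fy=3.75,interpolation=cv2.INTER_CUBIC) if 0 else cv2.resize(b[150:290,130:320],None,fx=4,fy=4,interpolation=cv2.INTER_CUBIC))
S=lambda u,v:(160+(u+.5)/4.5-.5,120+(v+.5)/4.5-.5)
p=(.59818,-.00108,np.radians(12.77))
W=lambda P:np.array([p[0]+np.cos(p[2])*P[0]-np.sin(p[2])*P[1],p[1]+np.sin(p[2])*P[0]+np.cos(p[2])*P[1],P[2]])
print('window side',onz(cs,S(419,375),.0685))
r=least_squares(lambda z:proj(cs,W((0,.08,z[0])))[0]-S(333,233),[.13]);print('tip z',r.x,r.fun)
r=least_squares(lambda z:proj(cs,W((0,.118,z[0])))[0]-S(294,212),[.13]);print('collar z',r.x,r.fun)
for z in(0.01,.226): print(proj(cs,W((0,.118,z)))[0]-S(301 if z<.1 else 286,340 if z<.1 else 78))
print('window top exp',(proj(ct,W((0,0,.0685)))[0]-[130,150])*4)
E
```

```text
ring [[259.4 218. ]]
h1 [[259.5 188.2]]
h2 [[259.7  94.1]]
grip [[259.6 170.1]]
window side [ 0.59618727 -0.00230717  0.0685    ]
tip z [0.13173575] [-0.06727854  0.00313363]
collar z [0.13063121] [ 0.07117747 -0.0042706 ]
[0.62915408 6.77721721]
[-0.01149216 -1.23429818]
window top exp [537.57697816 189.12748322]
```

View pics/wrist4.png

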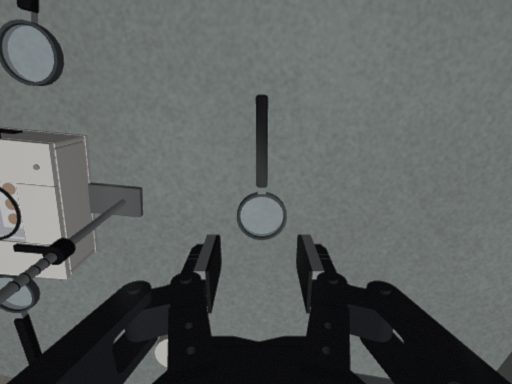

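View pics/top4z.png

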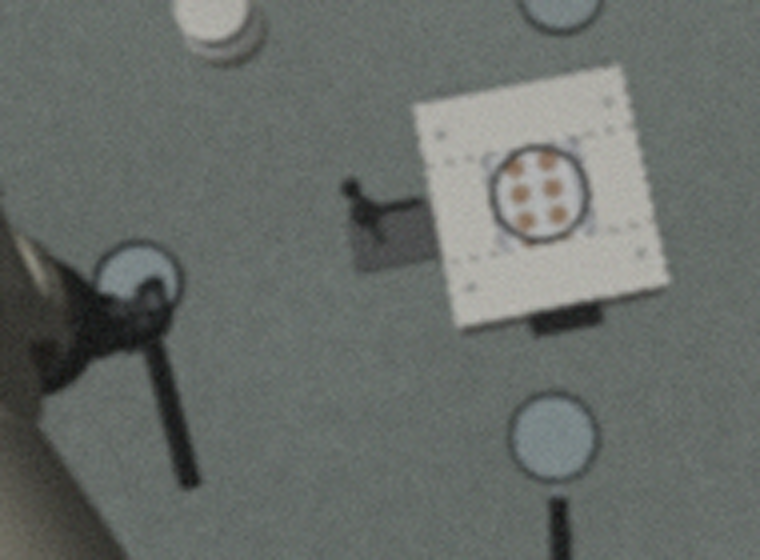

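Ring at (262,215) and handle along column 262 in the wrist view, close to prediction. In the top crop the window is at (540,194).

```bash
python3 - <<'E'
from h import *
c=cam('wrist'); ct=cam('top')
print('ring',onz(c,(262,215.5),.012),'hend',onz(c,(262,95),.016),'h1',onz(c,(262,187),.016))
print('win top',onz(ct,(130+(540.5)/4-.5,150+194.5/4-.5),.0685))
a=onz(c,(262,215.5),.012);b=onz(c,(262,95),.016);d=a-b;print(np.degrees(np.arctan2(d[1],d[0])),np.hypot(d[0],d[1]))
print(status.get_obs()['time'])
E
```

```text
ring [0.53516573 0.29002545 0.012     ] hend [0.39365317 0.24432918 0.016     ] h1 [0.49683363 0.27760862 0.016     ]
win top [ 0.59579436 -0.00174919  0.0685    ]
17.89595491520877 0.14870761004595967
5.6667
```

Request:
{"api": "move_arm", "payload": {
  "commands": [
    {"claw":0,"travel":[0,0,4],"turn":0},
    {"claw":0,"travel":[0,0,4],"turn":0},
    {"claw":0,"travel":[0,0,4],"turn":0},
    {"claw":0,"travel":[0,0,3],"turn":0},
    {"claw":0,"travel":[0,0,0],"turn":0}
  ]
}}

```text
time: 6.08
ee_pos: [0.474, 0.2651, 0.2259]
tcp_rot: [-179.9, -0.4, -162.4]
wrist_force: [-1.0, 0.2, 0.1]
opening: 0.0428
```

```bash
python3 - <<'E'
from h import *
s=status.get_obs();print(s['ee_pos'],s['tcp_rot'],s['opening'])
c=cam('wrist');a=viewer.camera('wrist');cv2.imwrite('pics/wrist5.png',a)
print(status.get_obs()['ee_pos'])
E
```

```text
[0.47397787 0.26513497 0.22588069] [-179.91119637   -0.4126114  -162.41131605] 0.04280532936786594
[0.47467048 0.26569207 0.22956409]
```

View pics/wrist5.png

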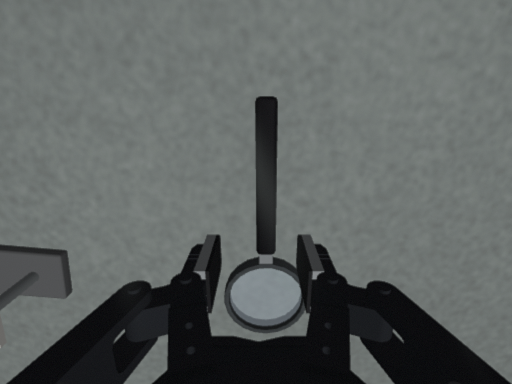

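The handle (column 266) sits about 4 mm to the +y side of the finger centre (column 259). Correcting by 0.4 cm while lowering.

Request:
{"api": "move_arm", "payload": {
  "commands": [
    {"claw":0,"travel":[0,0.4,0],"turn":0},
    {"claw":0,"travel":[0,0,2],"turn":0},
    {"claw":0,"travel":[0,0,1.5],"turn":0},
    {"claw":0,"travel":[0,0,0.5],"turn":0},
    {"claw":0,"travel":[0,0,0],"turn":0}
  ]
}}

```text
time: 6.55
ee_pos: [0.4742, 0.2711, 0.1922]
tcp_rot: [180.0, 0.1, -162.3]
wrist_force: [0.2, -0.0, 0.1]
opening: 0.0427
```

```bash
python3 - <<'E'
from h import *
c=cam('wrist');a=viewer.camera('wrist');cv2.imwrite('pics/wrist6.png',a)
s=status.get_obs();print(s['ee_pos'],s['wrist_force'],s['tcp_rot'])
E
```

```text
[0.47425786 0.27113583 0.19278591] [-0.60536655 -0.23553353  0.48258486] [ 1.79972461e+02  1.25136345e-01 -1.62309788e+02]
```

View pics/wrist6.png

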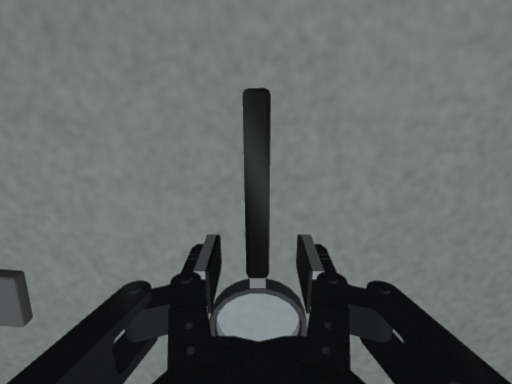

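Centred now: the handle at column 257 against the finger centre at 259. Lowering the last 1.6 cm and closing.

Request:
{"api": "move_arm", "payload": {
  "commands": [
    {"claw":0,"travel":[0,0,1.0],"turn":0},
    {"claw":0,"travel":[0,0,0.6],"turn":0},
    {"claw":0,"travel":[0,0,0],"turn":0}
  ]
}}

```text
time: 6.85
ee_pos: [0.4734, 0.2707, 0.1738]
tcp_rot: [-180.0, -0.1, -162.3]
wrist_force: [-0.7, 0.1, -0.2]
opening: 0.0428
```

Request:
{"api": "move_arm", "payload": {
  "commands": [
    {"claw":-1,"travel":[0,0,0],"turn":0},
    {"claw":-1,"travel":[0,0,0],"turn":0},
    {"claw":-1,"travel":[0,0,0],"turn":0},
    {"claw":-1,"travel":[0,0,0],"turn":0},
    {"claw":-1,"travel":[0,0,0],"turn":0}
  ],
  "squeeze": 50
}}

```text
time: 7.27
ee_pos: [0.4738, 0.2709, 0.1752]
tcp_rot: [180.0, 0.0, -162.3]
wrist_force: [1.1, -0.2, 3.4]
opening: 0.0128
```

Gripped (opening 12.8 mm on the handle). Lifting straight up and checking.

Request:
{"api": "move_arm", "payload": {
  "commands": [
    {"claw":-1,"travel":[0,0,-1],"turn":0},
    {"claw":-1,"travel":[0,0,-2],"turn":0},
    {"claw":-1,"travel":[0,0,-3],"turn":0},
    {"claw":-1,"travel":[0,0,-3],"turn":0},
    {"claw":-1,"travel":[0,0,-3],"turn":0}
  ]
}}

```text
time: 7.68
ee_pos: [0.4733, 0.2706, 0.2964]
tcp_rot: [-180.0, -0.0, -162.3]
wrist_force: [1.0, 0.4, -1.0]
opening: 0.0126
```

Request:
{"api": "move_arm", "payload": {
  "commands": [
    {"claw":-1,"travel":[2,0,-2.5],"turn":0},
    {"claw":-1,"travel":[3,0,-1],"turn":0},
    {"claw":-1,"travel":[3,0,0],"turn":0},
    {"claw":-1,"travel":[1,0,0],"turn":0},
    {"claw":-1,"travel":[0,0,0],"turn":0}
  ]
}}

```text
time: 8.1
ee_pos: [0.3863, 0.243, 0.3308]
tcp_rot: [180.0, 0.1, -162.3]
wrist_force: [0.6, 0.1, -1.8]
opening: 0.0127
```

```bash
python3 - <<'E'
from h import *
c=cam('wrist');a=viewer.camera('wrist');cv2.imwrite('pics/wrist7.png',a)
s=status.get_obs();print(s['ee_pos'],s['wrist_force'],s['tcp_rot'],s['opening'])
a=viewer.camera('side');cv2.imwrite('pics/side7.png',cv2.resize(a[60:250,80:330],None,fx=3.1,fy=3.1,interpolation=cv2.INTER_CUBIC))
E
```

```text
[0.38746023 0.24337585 0.33039263] [ 0.33618968  0.95555959 -1.30568114] [ 1.79983768e+02  8.48627409e-02 -1.62265881e+02] 0.012468483916803328
```

View pics/wrist7.png

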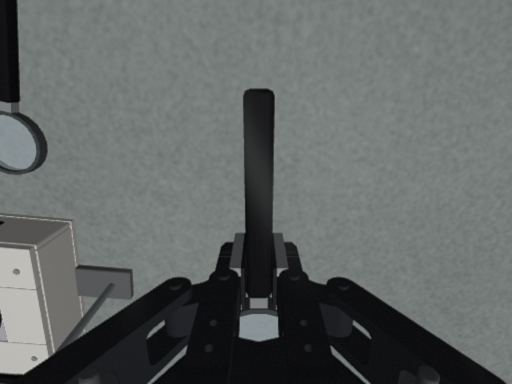

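View pics/side7.png

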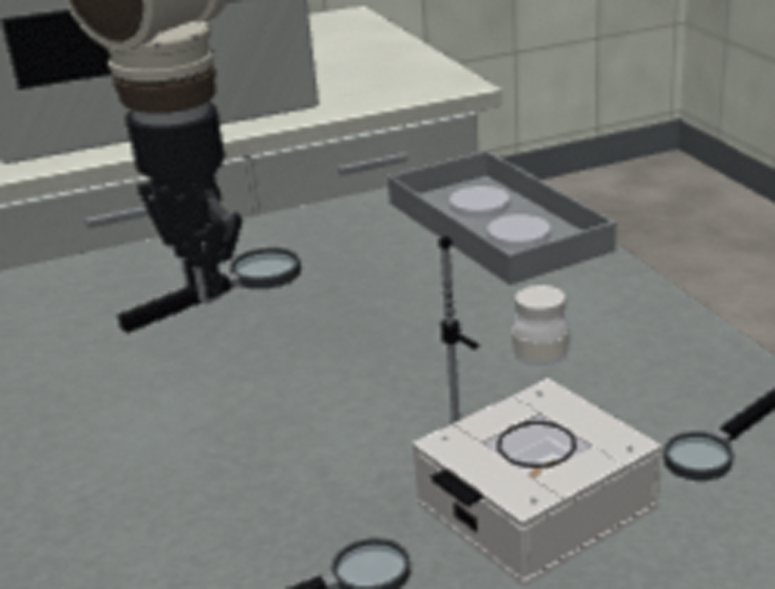

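The magnifier is held level (ring at 265,267, handle end at 122,322). Moving sideways well short of the post, then forward over the window.

Request:
{"api": "move_arm", "payload": {
  "commands": [
    {"claw":-1,"travel":[0,-2,0],"turn":0},
    {"claw":-1,"travel":[0,-3.5,0],"turn":0},
    {"claw":-1,"travel":[0,-3.5,0],"turn":0},
    {"claw":-1,"travel":[0,-3.5,0],"turn":0},
    {"claw":-1,"travel":[0,-3.5,0],"turn":0}
  ]
}}

```text
time: 8.62
ee_pos: [0.4378, 0.0896, 0.3293]
tcp_rot: [-180.0, -0.0, -162.3]
wrist_force: [0.7, -0.5, -1.9]
opening: 0.0125
```

Request:
{"api": "move_arm", "payload": {
  "commands": [
    {"claw":-1,"travel":[0,-3.5,0],"turn":0},
    {"claw":-1,"travel":[0,-3.5,0],"turn":0},
    {"claw":-1,"travel":[0,-3.5,0],"turn":0},
    {"claw":-1,"travel":[-1,-3,0],"turn":0},
    {"claw":-1,"travel":[-2,0,0],"turn":0}
  ]
}}

```text
time: 9.03
ee_pos: [0.5077, -0.0333, 0.3291]
tcp_rot: [-179.9, -0.0, -162.6]
wrist_force: [-0.5, 0.0, -1.3]
opening: 0.0125
```

Request:
{"api": "move_arm", "payload": {
  "commands": [
    {"claw":-1,"travel":[-2,0,0.5],"turn":0},
    {"claw":-1,"travel":[-1,0,1],"turn":0},
    {"claw":-1,"travel":[0,0,1],"turn":0},
    {"claw":-1,"travel":[0,0,0.3],"turn":0},
    {"claw":-1,"travel":[0,0,0],"turn":0}
  ]
}}

```text
time: 9.45
ee_pos: [0.5341, -0.0192, 0.2998]
tcp_rot: [179.9, -0.2, -162.3]
wrist_force: [-0.7, 0.7, -0.3]
opening: 0.0126
```

```bash
python3 - <<'E'
from h import *
s=status.get_obs();print(s['ee_pos'],s['wrist_force'],s['tcp_rot'],s['opening'])
a=viewer.camera('side');cv2.imwrite('pics/side8.png',cv2.resize(a[110:250,160:330],None,fx=4.2,fy=4.2,interpolation=cv2.INTER_CUBIC))
a=viewer.camera('top');cv2.imwrite('pics/top8.png',cv2.resize(a[140:280,190:340],None,fx=4.2,fy=4.2,interpolation=cv2.INTER_CUBIC))
s=status.get_obs();print(s['ee_pos'],s['time'])
E
```

```text
[ 0.53413255 -0.01918811  0.29976258] [-0.68584769  0.66091833 -0.28151193] [ 179.93850919   -0.1935019  -162.26570843] 0.01255011151951936
[ 0.53420841 -0.01924553  0.30171076] 9.55
```

View pics/side8.png

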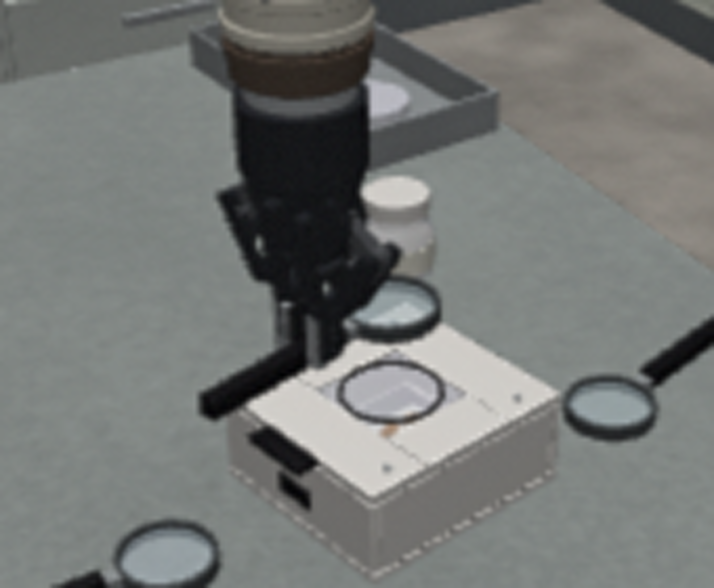

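View pics/top8.png

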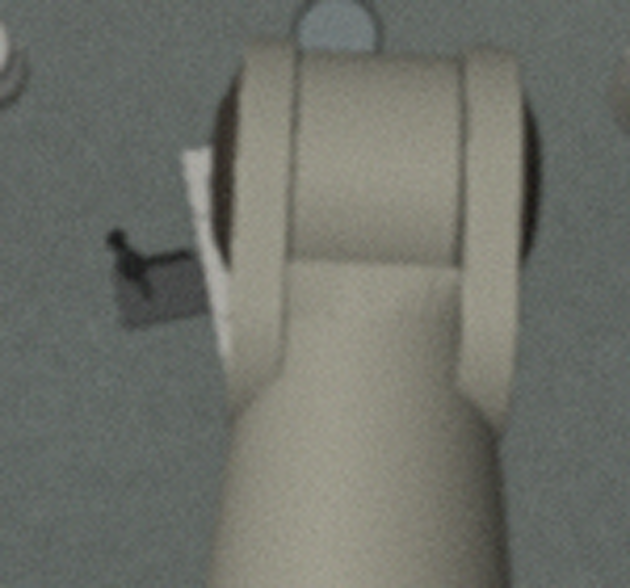

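In the side crop the ring's right edge is at column 441, and its top and bottom at rows 278 and 341. The pointer is hidden by the gripper here but unmoved in the top view. I'll compare against the predicted outline for a level lens.

```bash
python3 - <<'E'
from h import *
cs=cam('side')
t=np.linspace(0,2*np.pi,200)
def pc(P): return (proj(cs,P)-[160,110]+.5)*4.2-.5
for z in (.127,.131,.135):
    r=np.concatenate([np.c_[.596+.033*np.cos(t),-.002+.033*np.sin(t),np.full(200,z+k)] for k in(-.006,.006)])
    q=pc(r);print(z,'L,R',q[:,0].min().round(),q[:,0].max().round(),'T,B',q[:,1].min().round(),q[:,1].max().round())
h=np.radians(17.75);print('handle end',pc([.596-.152*np.cos(h),-.002-.152*np.sin(h),.133]))
img=cv2.imread('pics/side8.png');r=np.c_[.596+.033*np.cos(t),-.002+.033*np.sin(t),np.full(200,.137)]
for u in pc(r): cv2.circle(img,tuple(int(v) for v in u.round()),0,(0,0,255),-1)
cv2.imwrite('pics/ov.png',cv2.resize(img[230:430,180:480],None,fx=2.6,fy=2.6))
b=viewer.camera('wrist');cv2.imwrite('pics/wrist8.png',b)
E
```

```text
0.127 L,R 336.0 442.0 T,B 280.0 352.0
0.131 L,R 336.0 442.0 T,B 274.0 347.0
0.135 L,R 336.0 442.0 T,B 269.0 341.0
handle end [[204.41006222 412.09513124]]
```

View pics/ov.png

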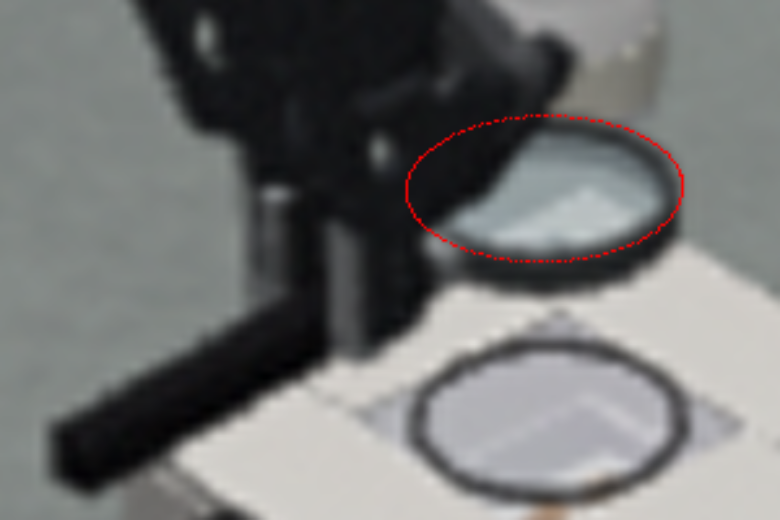

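View pics/wrist8.png

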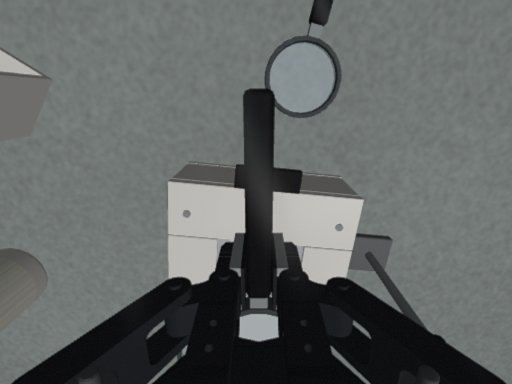

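The predicted outline matches the ring within about 2 mm, and the lens and the pointer tip measure about the same height (~0.132 m) in the side view. Letting it settle, then handing in.

Request:
{"api": "move_arm", "payload": {
  "commands": [
    {"claw":-1,"travel":[0,0,0],"turn":0},
    {"claw":-1,"travel":[0,0,0],"turn":0},
    {"claw":-1,"travel":[0,0,0],"turn":0},
    {"claw":-1,"travel":[0,0,0],"turn":0},
    {"claw":-1,"travel":[0,0,0],"turn":0}
  ]
}}

```text
time: 10.02
ee_pos: [0.5347, -0.0193, 0.3019]
tcp_rot: [-180.0, 0.0, -162.3]
wrist_force: [0.0, 0.5, -0.5]
opening: 0.0126
```

```bash
python3 - <<'E'
from h import *
s=status.get_obs();print(s['ee_pos'],s['opening'],s['qd'].round(2),s['time'])
print(bot.job_done())
E
```

```text
[ 0.53473853 -0.01931609  0.30188688] 0.012618019663263001 [ 0.15  0.14 -0.04  0.06 -0.09  0.02] 10.0167
the job is handed in; nothing more can be done
None
```

I lowered the lid gently until it shut, then picked up the leftmost magnifier by its handle. I handed the job in at 10.0 s with it still held level over the window; no verdict was reported.

**Lid:** it pressed against its stop with about 7 N, and later pictures show it flush with the box.

**Lens position:** the last side view put the ring within about 2 mm of the predicted outline, centred over the window at (0.596, −0.002). Its height read about 0.132 m, and the pointer tip also read about 0.132 m.

**Grip and motion:** the arm was practically still, with the fingers stopped at a 12.6 mm opening. That is a little less than the 14 mm given for the handle.

**Disagreements between checks:** the two camera views disagreed by 1–3 mm on the box and window, and the pointer's height is uncertain by about 2 mm; both are inside the limits.

**Not fully checked:**
- The final top view showed the pointer and post as before, but the arm hid the lens from above, so its centring was checked only from the side camera and the arm's position.
- I did not measure the bystanders again. The arm stayed well away from them, and the jar looked unmoved.

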